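# Count out the round soap tablets on the counting tray

### The job

Soap tablets are being counted out for an order on the wooden counting tray. With the fingertips, sweep the three round tablets across the tray's flat floor and over its edge into the trough, leaving the two square ones on the flat, and then swing the metal cover over the trough and shut it fully. Only push: pick nothing up, and leave the things that stand beside the tray where they are.

Things in the scene. Friction and masses are not known exactly. Their poses are not given: they have to be found in the camera images.
- tray: Wooden counting tray, fixed to the counter, 256 (x) x 240 (y) x 50 mm high. Origin: centre of the underside, on the counter; z up. Along its own +y side (the robot's left) runs the trough. The flat sorting floor is 38 mm above the counter, x -120 to 120, y -112 to 56 mm; a rim 8 mm thick, 12 mm above the floor, stands along its -y side (lower at the -x end) and both x ends, none along the trough.
- trough (a point): Centre of the trough's floor, 6 mm above the counter (32 mm below the sorting floor). In the tray's frame the trough spans x -120 to 120, y 56 to 109 mm; its outer wall (y 109 to 119) and its ends are 38 mm high; a tablet fits in it lying or on edge.
- cover (a joint): Hinge of the trough's flat aluminium cover, rad: 0 = shut, lying on the edge of the sorting floor; about 2.2 to 2.3 = as it starts, leaning outward (to the tray's +y) on its stop. The cover is 232 mm long, 64 mm from hinge to free edge, 4 mm thick, 70 g. It turns easily and has no spring: pushed past upright (1.57) it sinks shut under its own weight in about a second.
- cover_hinge (a point): Middle of the cover's hinge line, which runs along the tray's x at y 114 mm, 40.5 mm above the counter.
- cover_edge (a point): Middle of the cover's rolled free edge, 64 mm from the hinge.
- round_1_mid (a point): Centre, half-way up, of a round cream soap tablet, 28 mm across, 13 mm thick, 14 g, lying loose on the sorting floor.
- round_2_mid (a point): Centre of the second round tablet, the same as the first.
- round_3_mid (a point): Centre of the third round tablet, the same as the first.
- square_1_mid (a point): Centre, half-way up, of a square cream soap tablet, 25 x 25 x 13 mm, 14 g, lying loose on the sorting floor; it stays there. Each of the five tablets lies in a lane of its own across the tray (along y), the lanes about 45 mm apart, in two staggered rows.
- square_2_mid (a point): Centre of the second square tablet, the same as the first.
- wood_stamp: Wooden hand stamp, 32 x 45 x 62 mm, standing loose beside the tray; not to be disturbed. Origin: centre of the underside.
- tin: White round screw-lid tin, 50 mm across, 21 mm high, loose beside the tray; not to be disturbed. Origin: centre of the underside.
- candle: Candle in a glass, 76 mm across, 90 mm high, loose behind the tray; not to be disturbed. Origin: centre of the underside.
- soap_bar: Wrapped soap bar, 53 x 78 x 28 mm, loose beside the tray; not to be disturbed. Origin: centre of the underside.
Not all that is in view belongs to the job. What is shaped like the part that bears round_1_mid but purple or yellow is not meant.

How it is judged:
On the way, in this order (a step that is already met when the one before it is completed fails the run):
1. the three round tablets lie in the trough (x of round_1_mid in the frame of tray between -0.12 and 0.12 m and y of round_1_mid in the frame of tray between 0.06 and 0.109 m and z of round_1_mid in the frame of tray between 0.008 and 0.032 m and x of round_2_mid in the frame of tray between -0.12 and 0.12 m and y of round_2_mid in the frame of tray between 0.06 and 0.109 m and z of round_2_mid in the frame of tray between 0.008 and 0.032 m and x of round_3_mid in the frame of tray between -0.12 and 0.12 m and y of round_3_mid in the frame of tray between 0.06 and 0.109 m and z of round_3_mid in the frame of tray between 0.008 and 0.032 m), for 0.2 s.
2. the cover is shut over the trough (value of joint cover below 0.05 rad), for 0.2 s.
At the end, for the whole second after the job is handed in: All three round tablets lie in the trough (their centres between its walls and at least 6 mm below the level of the sorting floor), both square tablets lie on the sorting floor inside its rims with their centres at least 11 mm from the trough, and the cover is shut to within 0.05 rad (all of step 1 and x of square_1_mid in the frame of tray between -0.12 and 0.12 m and y of square_1_mid in the frame of tray between -0.112 and 0.045 m and z of square_1_mid in the frame of tray between 0.041 and 0.056 m and x of square_2_mid in the frame of tray between -0.12 and 0.12 m and y of square_2_mid in the frame of tray between -0.112 and 0.045 m and z of square_2_mid in the frame of tray between 0.041 and 0.056 m and value of joint cover below 0.05 rad); the robot touches nothing.
It fails at once if a tablet is lifted: its centre rises 18 mm above where it lies on the sorting floor (z of any of round_1_mid, round_2_mid, round_3_mid, square_1_mid, square_2_mid in the frame of tray above 0.0625 m).
It fails at once if the stamp, tin, candle or soap bar beside the tray is moved by more than 25 mm (distance of any of wood_stamp, tin, candle, soap_bar from where it was at the start of the episode above 0.025 m).
It also fails if it takes over 58 s, if anything falls off the work surface, if the arm or the gripper's body presses on something with over 40 N, if the wrist force passes 120 N, or if a joint passes its speed limit or range.

### The arm

A 6-joint arm with a two-finger parallel gripper is mounted at the origin on a cart in front of the work surface, level with it; the furniture and walls round the work are solid. World frame = base frame: x ahead of the robot, y to its left, z up, the work surface at z = 0. Lengths are in m, angles in rad, forces in N, time in s.
With the tool pointing down it reaches from about 0.35 to 0.85 m from the base axis. Payload 8.1 kg.
Tool frame: the origin (TCP) lies on the mounting face of the last link; the fingertips stand 186 mm ahead of it and the grasp point (between the pads) lies 167 mm ahead of it; y points along the fingers, x is the direction in which the jaws open and shut, and the axes are right-handed (so a half turn about y gives the same grasp; the last joint's range is limited). The gripper opens to 93 mm and grips with 3 to 60 N. Pads are 15 mm wide; open, the fingers measure 128 mm over their backs; the gripper's body (75 mm by 188 mm) begins 65 mm behind the grasp point.
Start: joints at [1.253, 0.13, 1.488, -0, 1.523, -0.085], TCP at [0.138, 0.584, 0.405] pointing down, gripper open.
Joint ranges: [-2.96, 2.96], [-0.89, 2.26], [0.02, 2.5], [-1.34, 4.48], [0, 2.73], [-2.66, 2.66]. Speed limits (rad/s): [2.39, 2.39, 2.79, 3.14, 3.14, 3.14].

### API

Orientations are given as a rotation vector (axis times angle).
In Python, from plant import robot, imaging gives the robot as it stands.
- The arm moves only by the shell command python3 -m inch 'ROWS' [OPENING] [FORCE]. ROWS is JSON, a list of rows, each an object of numbers: "x", "y", "z": the shift along the tool's x, y, z in mm; "twist": the turn about the tool's y in rad. In form: [{"x": .., "y": .., "z": .., "twist": ..}, ...]. A call has 1 to 12 rows; each row shifts and turns the commanded pose from where the row before left it, along the tool's axes as they then stand; what a row does not reach is not made up. A row lasts 1/10 s, in which the tool goes at most 50 mm and 8.59 degrees, less where a joint would pass 70% of its speed; a pose out of reach is approached as far as the arm can. A call with a gripper value outside its range is refused whole. OPENING is the gripper command: -1 is shut, 1 is fully open, values between are in proportion, set as the call begins (- or left out, the last holds). The fingers move at their own pace and stop on an object; FORCE is the grip in N (left out, the last holds). Time passes only in rows, so rows that do not move let the fingers close. It gives the time, the measured TCP pose, the force and the opening at its end, in the units of the state.
- robot.read_state(): the state, without advancing time (a new reading comes with each control period).
- imaging.read_camera(name): name is "side" or "top"; returns a dict with "color" (400x640x3 uint8, red, green, blue), "depth" (400x640 float32, m along the optical axis (not along the pixel's ray), 0 where there is no reading), "fx", "fy", "cx", "cy" (pixels), "rvec" (rotation vector, rad) and "tvec" (3), from world to camera coordinates, as OpenCV has them. Camera axes: x right, y down, z forward; pixel columns grow to the right and rows downward; lengths in m; the calibration is good to about 2 mm. A picture is of the moment at which its call begins.
- robot.close_job(): hands the job in, once; it reports no verdict.
The state is a dict: "t": time; "q": joint angles; "dq": joint speeds; "joint_torque": joint torques, N m; "tool_pos": TCP position; "orientation": TCP orientation; "force": force on the tool from outside, world axes, zero at the start; "wrist_torque": the same for the moment, N m; "opening": finger opening in m.
Only numpy, scipy, OpenCV 4.12 (cv2) and the standard library are available. Lean on these libraries where they do the work, as an engineer would, in place of code of your own. Each camera call takes 0.05 s, during which the arm holds its last target.

## Working session

There is one attempt and no reset: what is moved stays moved. The work goes in short steps, Python scripts to look and compute and a shell command to move; the robot and the scene stay as the last step left them, time stands still between calls to the robot, and variables do not carry over. Pictures are saved under pics/ and viewed, and the job is handed in when it is done.

```bash
ls; mkdir -p pics
python3 - <<'E'
from plant import robot, imaging
import cv2,numpy as np
s=robot.read_state()
for k in s: print(k,np.round(s[k],3))
for n in("side","top"):
    c=imaging.read_camera(n)
    cv2.imwrite(f"pics/{n}0.png",c["color"][:,:,::-1])
    R=cv2.Rodrigues(np.array(c["rvec"]))[0]
    print(n,c["fx"],c["cx"],c["cy"],np.round(-R.T@np.array(c["tvec"]),3),np.round(R,2).tolist())
    np.savez(f"{n}0.npz",**c)
E
```

```text
pics
t 0.0
q [ 1.253  0.131  1.489  0.     1.523 -0.085]
dq [ 0.001 -0.     0.001 -0.001  0.001 -0.001]
joint_torque [ 1.0000e-03 -5.5987e+01 -4.9174e+01  7.7000e-02  3.5000e-02 -0.0000e+00]
tool_pos [0.138 0.584 0.404]
orientation [-1.311 -1.035  1.037]
force [-0.27  -0.13  -0.063]
wrist_torque [ 0.036 -0.028 -0.029]
opening 0.093
side 440.10319305103786 319.1814501325683 198.9859471669506 [ 0.205 -0.586  0.626] [[0.88, -0.47, 0.01], [-0.28, -0.54, -0.79], [0.38, 0.7, -0.61]]
top 455.7062517032176 317.7661592494805 199.2204322402277 [0.385 0.022 1.126] [[0.02, -1.0, 0.02], [-0.99, -0.03, -0.16], [0.16, -0.02, -0.99]]
```

View pics/side0.png

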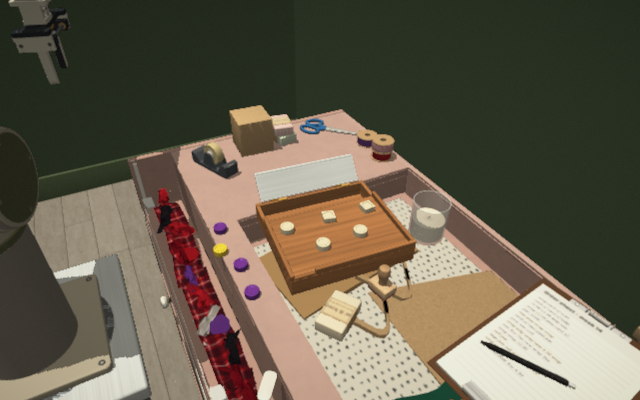

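View pics/top0.png

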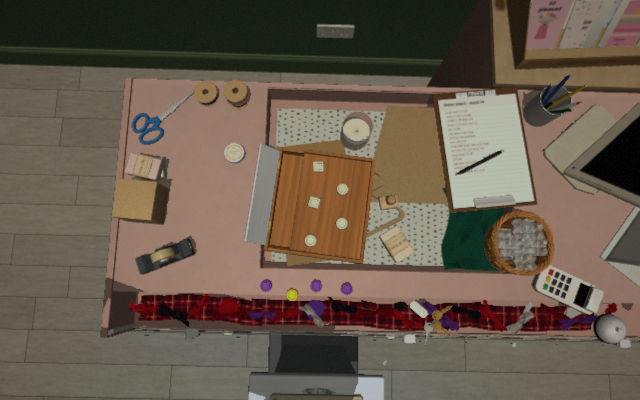

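Run:
```python
from plant import robot
import cv2,numpy as np
s=robot.read_state()
print(np.round(cv2.Rodrigues(np.array(s["orientation"]))[0],3))
```

```text
[[ 0.231 -0.001 -0.973]
 [ 0.973 -0.002  0.231]
 [-0.002 -1.     0.   ]]
```

```bash
cat > h.py <<'E'
import cv2,numpy as np
def load(f): return dict(np.load(f))
def RT(c): 
    R=cv2.Rodrigues(np.array(c["rvec"],float))[0]; return R,np.array(c["tvec"],float)
def px2plane(c,u,v,z):
    R,t=RT(c); o=-R.T@t
    d=R.T@np.array([(u-c["cx"])/c["fx"],(v-c["cy"])/c["fy"],1.]); return o+d*(z-o[2])/d[2]
def cloud(c):
    R,t=RT(c); d=c["depth"]; v,u=np.mgrid[:d.shape[0],:d.shape[1]]
    P=np.stack([(u-c["cx"])/c["fx"]*d,(v-c["cy"])/c["fy"]*d,d],-1)
    return (P-t)@R
def proj(c,p):
    R,t=RT(c); q=R@np.array(p)+t; return c["fx"]*q[0]/q[2]+c["cx"],c["fy"]*q[1]/q[2]+c["cy"]
E
python3 - <<'E'
from h import *
t=load("top0.npz");s=load("side0.npz")
im=cv2.resize(t["color"][125:275,230:430,::-1],None,fx=4,fy=4,interpolation=cv2.INTER_CUBIC);cv2.imwrite("pics/topcrop.png",im)
im=cv2.resize(s["color"][140:340,200:460,::-1],None,fx=3,fy=3,interpolation=cv2.INTER_CUBIC);cv2.imwrite("pics/sidecrop.png",np.clip(im*1.3,0,255))
P=cloud(t)
for n,(u,v) in dict(counter=(250,270),recess=(400,220),floor=(330,210),rimR=(371,200),trough=(274,200),cover_in=(266,200),cover_out=(250,200),candle=(356,130),tin=(234,152),stamp=(388,201),soap=(397,244),box=(140,200),wallR=(440,180),nearwall=(340,266), frontrim=(320,270)).items(): print(n,np.round(P[v,u],3))
E
```

```text
counter [ 0.391  0.166 -0.002]
recess [ 0.53  -0.212 -0.051]
floor [ 0.538 -0.024  0.039]
rimR [ 0.584 -0.138 -0.074]
trough [0.559 0.111 0.042]
cover_in [0.556 0.129 0.057]
cover_out [ 0.564  0.174 -0.002]
candle [ 0.738 -0.084  0.048]
tin [0.681 0.218 0.017]
stamp [ 0.561 -0.162  0.056]
soap [ 0.461 -0.188  0.03 ]
box [0.542 0.411 0.095]
wallR [ 0.642 -0.323 -0.067]
nearwall [ 0.407 -0.058 -0.077]
frontrim [ 0.395 -0.005  0.003][ WARN:0@0.226] global loadsave.cpp:1063 imwrite_ Unsupported depth image for selected encoder is fallbacked to CV_8U.
```

View pics/topcrop.png

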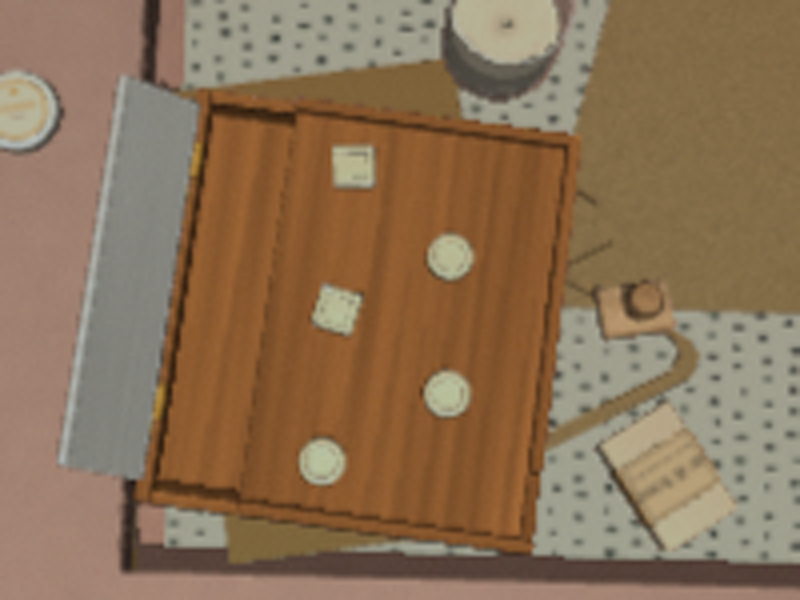

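View pics/sidecrop.png

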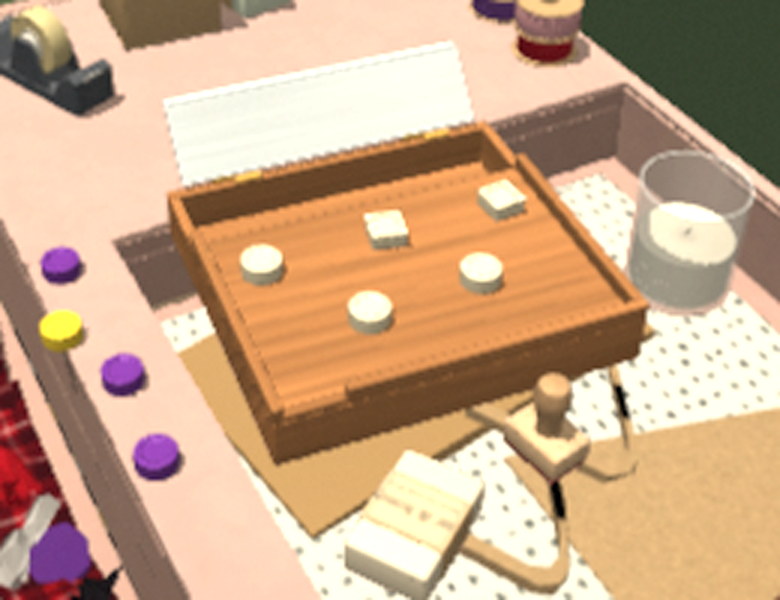

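Run:
```python
from h import *
t=load("top0.npz");s=load("side0.npz")
C=lambda x,y:(x/4-.375+230,y/4-.375+125)
pts=[((120,56),(297,113),.038),((-120,56),(240,490),.038),((128,-120),(579,137),.05),((-128,-120),(530,552),.04),((120,-112),(567,148),.044),((128,119),(205,92),.038),((-128,119),(140,498),.038),((114,114),(196,106),.0405)]
A=[];B=[]
for l,p,z in pts:
    w=px2plane(t,*C(*p),z); A.append(l);B.append(w[:2]*1000); print(l,np.round(w*1000,1))
A=np.array(A,float);B=np.array(B)
M,inl=cv2.estimateAffinePartial2D(A,B,ransacReprojThreshold=6)
print(M,inl.ravel(),np.hypot(M[0,0],M[1,0]))
a=np.arctan2(M[1,0],M[0,0]); R=np.array([[np.cos(a),-np.sin(a)],[np.sin(a),np.cos(a)]])
o=(B-A@R.T)[inl.ravel()>0].mean(0); print("yaw",a,"o",o, np.round(B-A@R.T-o,1).tolist())
for nm,c in(("top",t),("side",s)):
    hsv=cv2.cvtColor(c["color"],cv2.COLOR_RGB2HSV)
    m=cv2.inRange(hsv,(15,5,150),(40,110,255))
    n,l,st,ce=cv2.connectedComponentsWithStats(m)
    for i in range(1,n):
        if 25<st[i,4]<900:
            w=px2plane(c,*ce[i],.051 if nm=="top" else .0475)*1000
            tr=R.T@(w[:2]-o)
            if abs(tr[0])<125 and abs(tr[1])<125: print(nm,np.round(ce[i],1),st[i,4],np.round(w),"tray",np.round(tr,1))
for n,u,v,z in [("stamp",388,201,.06),("tin",234,152,.021),("candle",356,130,.05),("soap",397,244,.028)]:
    w=px2plane(t,u,v,z)*1000; print(n,np.round(w),np.round(R.T@(w[:2]-o)))
np.savez("tray.npz",a=a,o=o,R=R)
```

```text
(120, 56) [678.4  42.7  38. ]
(-120, 56) [446.7  69.8  38. ]
(128, -120) [ 665.2 -129.6   50. ]
(-128, -120) [ 414.4 -102.9   40. ]
(120, -112) [ 659.6 -123.1   44. ]
(128, 119) [690.1  99.6  38. ]
(-128, 119) [440.5 128.9  38. ]
(114, 114) [680.4 104.6  40.5]
[[ 9.75529834e-01  1.07240233e-01  5.53380712e+02]
 [-1.07240233e-01  9.75529834e-01 -3.43257222e-01]] [1 0 1 1 1 1 1 0] 0.9814066048427917
yaw -0.10949060492809008 o [ 5.52661068e+02 -8.33265753e-02] [[0.4, 0.2], [7.2, 1.1], [-1.6, 3.8], [2.1, 2.5], [-0.1, 1.5], [-2.8, -4.6], [2.0, -3.3], [1.9, 3.9]]
top [317.5 166.1] 89 [643.   9.  51.] tray [88.9 18.4]
top [342.2 188.5] 93 [589. -52.  51.] tray [ 42.2 -47.7]
top [313.6 201.8] 98 [555.  16.  51.] tray [ 0.7 15.9]
top [341.4 223. ] 100 [506. -52.  51.] tray [-40.7 -56.2]
top [310.2 240.2] 102 [463.  21.  51.] tray [-91.   11.5]
side [366.5 204.5] 103 [646.  13.  47.] tray [91.2 23. ]
side [328.  214.5] 112 [557.  21.  47.] tray [ 1.8 21.4]
side [286.5 225.9] 109 [466.  27.  47.] tray [-89.6  17.8]
side [359.8 228.7] 113 [591. -47.  47.] tray [ 43.7 -42.1]
side [322.8 241.8] 123 [508. -46.  47.] tray [-39.3 -51. ]
stamp [ 561. -161.   60.] [  25. -159.]
tin [680. 217.  21.] [103. 230.]
candle [737. -84.  50.] [192. -63.]
soap [ 461. -188.   28.] [ -70. -197.]
```

The look-alikes for the round tablets in the top view are three purple discs (266,285), (316,285), (347,288), one yellow disc (292,295), and the white tin (234,152). All of these are off the tray. The cream discs on the tray are the ones wanted: (342,188), (341,223) and (310,240), at tray (42,-48), (-41,-56) and (-91,11). The squares are at (317,166) and (314,202). The close crop confirms round versus square. I'll turn the tool to the tray's axes first.

```bash
python3 -m inch '[{"twist":0.145},{"twist":0.145},{"twist":0.145},{"twist":0.145},{"twist":0.145},{"twist":0.145},{"twist":0.145},{"twist":0.145},{"twist":0.145},{"twist":0.145}]' -1 20
cat > st.py <<'E'
from plant import robot
from h import *
a=-.112;o=np.array([552.7,-.1]);R=np.array([[np.cos(a),-np.sin(a)],[np.sin(a),np.cos(a)]])
def show():
    s=robot.read_state(); T=cv2.Rodrigues(np.array(s["orientation"]))[0]; p=np.array(s["tool_pos"])*1000; tip=p+186*T[:,1]
    print("t",round(float(s["t"]),2),"tip tray",np.round(R.T@(tip[:2]-o),1),"z",round(tip[2],1),"yaw",np.round(np.arctan2(T[1,0],T[0,0]),3),"tooly",np.round(T[:,1],3),"F",np.round(s["force"],1),"q6",np.round(s["q"][5],2))
if __name__=="__main__": show()
E
python3 st.py
```

```text
t 0.1 tip tray [-477.1  533.5] z 217.8 yaw 1.338 tooly [-0.001 -0.002 -1.   ] F [ 0.4 -0.4 -0.5] q6 -0.09$[0]: bad value
```

```bash
python3 -m inch '[{"x":0,"y":0,"z":0,"twist":0.145},{"x":0,"y":0,"z":0,"twist":0.145},{"x":0,"y":0,"z":0,"twist":0.145},{"x":0,"y":0,"z":0,"twist":0.145},{"x":0,"y":0,"z":0,"twist":0.145},{"x":0,"y":0,"z":0,"twist":0.145},{"x":0,"y":0,"z":0,"twist":0.145},{"x":0,"y":0,"z":0,"twist":0.145},{"x":0,"y":0,"z":0,"twist":0.145},{"x":0,"y":0,"z":0,"twist":0.145}]' -1 20
python3 st.py
```

```text
t: 1.1
tool_pos: [0.1384, 0.5837, 0.4041]
orientation: [-1.57, 0.093, -0.092]
force: [-0.3, 0.5, 0.6]
opening: 0.0175
t 1.1 tip tray [-477.   533.6] z 218.1 yaw -0.118 tooly [-0.    -0.001 -1.   ] F [-0.3  0.5  0.6] q6 1.37
```

```bash
python3 -m inch '[{"x":27,"y":0,"z":-40,"twist":0},{"x":27,"y":0,"z":-40,"twist":0},{"x":27,"y":0,"z":-40,"twist":0},{"x":27,"y":0,"z":-40,"twist":0},{"x":27,"y":0,"z":-40,"twist":0},{"x":27,"y":0,"z":-40,"twist":0},{"x":27,"y":0,"z":-40,"twist":0},{"x":27,"y":0,"z":-40,"twist":0},{"x":27,"y":0,"z":-40,"twist":0},{"x":27,"y":0,"z":-40,"twist":0},{"x":27,"y":0,"z":-40,"twist":0},{"x":27,"y":0,"z":-40,"twist":0}]'
python3 -m inch '[{"x":27,"y":0,"z":-40,"twist":0},{"x":30,"y":0,"z":-40,"twist":0},{"x":5,"y":30,"z":-14,"twist":0},{"x":0,"y":40,"z":0,"twist":0},{"x":0,"y":40,"z":0,"twist":0},{"x":0,"y":0,"z":0,"twist":0}]'
python3 st.py
```

```text
t: 2.3
tool_pos: [0.407, 0.0686, 0.4046]
orientation: [-1.569, 0.088, -0.088]
force: [1.2, 1.1, -0.3]
opening: 0.0005
t: 2.9
tool_pos: [0.455, -0.0295, 0.2886]
orientation: [-1.568, 0.097, -0.08]
force: [-0.2, -0.0, -0.0]
opening: 0.0005
t 2.9 tip tray [-95.9 -40. ] z 102.6 yaw -0.113 tooly [-0.011  0.002 -1.   ] F [-0.2 -0.  -0. ] q6 -0.06
```

```bash
python3 -m inch '[{"x":4,"y":20,"z":0,"twist":0},{"x":0,"y":20,"z":0,"twist":0},{"x":0,"y":14,"z":0,"twist":0},{"x":0,"y":0,"z":0,"twist":0},{"x":0,"y":0,"z":0,"twist":0}]'
python3 st.py
cat > pic.py <<'E'
import sys
from plant import imaging
from h import *
n=sys.argv[1]
for c,(x,y,w,h,f) in dict(top=(225,120,210,150,3),side=(200,110,250,190,3)).items():
    if len(sys.argv)>2 and c not in sys.argv[2]: continue
    d=imaging.read_camera(c); np.savez(f"{c}_{n}.npz",**d)
    cv2.imwrite(f"pics/{c}_{n}.png",cv2.resize(d["color"][y:y+h,x:x+w,::-1],None,fx=f,fy=f,interpolation=cv2.INTER_CUBIC))
E
python3 pic.py 1
```

```text
t: 3.4
tool_pos: [0.4622, -0.0301, 0.2418]
orientation: [-1.569, 0.087, -0.088]
force: [-0.1, -0.3, 0.8]
opening: 0.0007
t 3.4 tip tray [-86.5 -39.9] z 55.8 yaw -0.112 tooly [ 0.001 -0.    -1.   ] F [-0.1 -0.3  0.8] q6 -0.06
```

View pics/top_1.png

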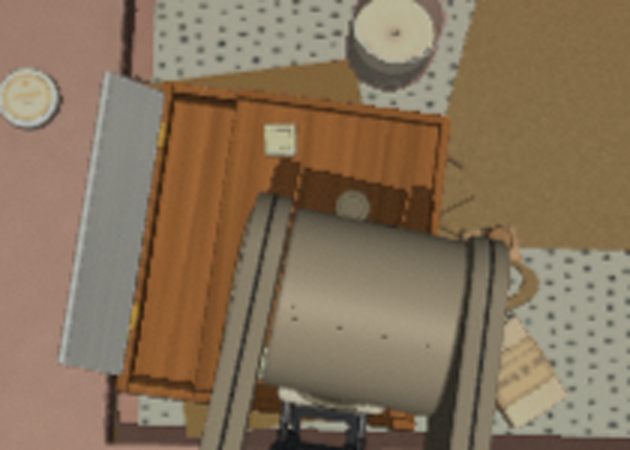

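View pics/side_1.png

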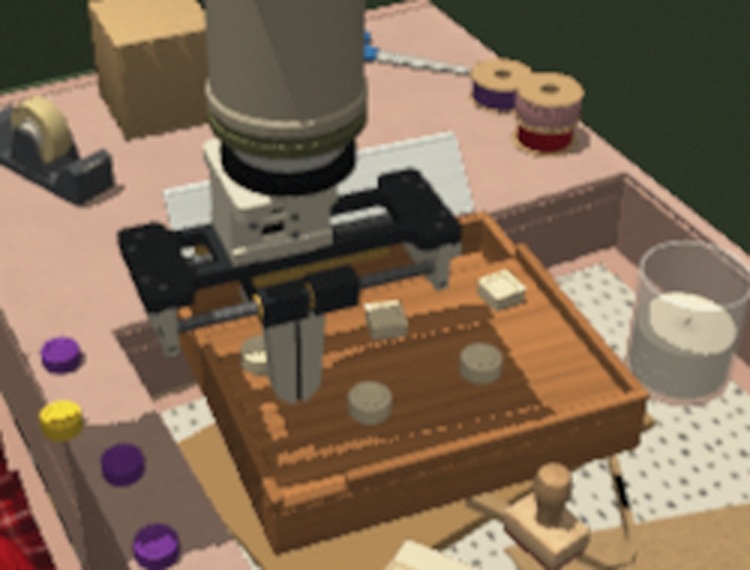

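```bash
python3 -m inch '[{"x":-4,"y":6,"z":0,"twist":0},{"x":0,"y":6,"z":0,"twist":0},{"x":0,"y":0,"z":0,"twist":0},{"x":0,"y":0,"z":5,"twist":0},{"x":0,"y":0,"z":8,"twist":0}]'
python3 st.py
python3 -m inch '[{"x":0,"y":0,"z":8,"twist":0},{"x":0,"y":0,"z":8,"twist":0},{"x":0,"y":0,"z":8,"twist":0},{"x":0,"y":0,"z":8,"twist":0},{"x":0,"y":0,"z":8,"twist":0},{"x":0,"y":0,"z":8,"twist":0},{"x":0,"y":0,"z":8,"twist":0},{"x":0,"y":0,"z":8,"twist":0},{"x":0,"y":0,"z":8,"twist":0},{"x":0,"y":0,"z":8,"twist":0}]'
python3 st.py; python3 pic.py 2 side
```

```text
t: 4.0
tool_pos: [0.4594, -0.0166, 0.2288]
orientation: [-1.569, 0.089, -0.089]
force: [-0.6, 0.2, -0.7]
opening: 0.0006
t 4.0 tip tray [-90.9 -26.8] z 42.8 yaw -0.113 tooly [ 0.  0. -1.] F [-0.6  0.2 -0.7] q6 -0.03
t: 5.0
tool_pos: [0.4683, 0.0634, 0.2287]
orientation: [-1.569, 0.088, -0.088]
force: [-0.7, -0.1, -0.4]
opening: 0.0007
t 5.0 tip tray [-91.   53.6] z 42.7 yaw -0.112 tooly [-0.  0. -1.] F [-0.7 -0.1 -0.4] q6 0.14
```

View pics/side_2.png

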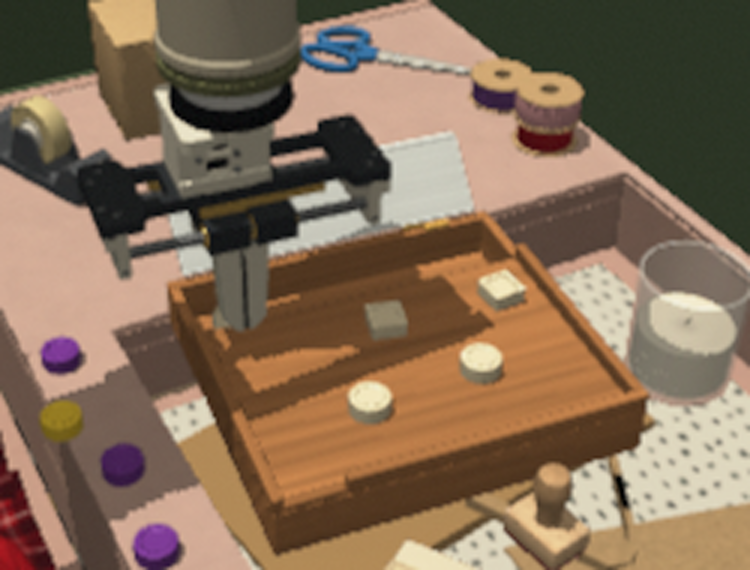

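```bash
python3 -m inch '[{"x":0,"y":0,"z":5,"twist":0},{"x":0,"y":-20,"z":0,"twist":0},{"x":0,"y":-25,"z":-5,"twist":0},{"x":14,"y":0,"z":-40,"twist":0},{"x":16,"y":0,"z":-45,"twist":0},{"x":16,"y":0,"z":-45,"twist":0},{"x":4,"y":0,"z":-14,"twist":0},{"x":0,"y":0,"z":0,"twist":0},{"x":0,"y":0,"z":0,"twist":0}]'
python3 st.py; python3 pic.py 3
```

```text
t: 5.95
tool_pos: [0.5016, -0.0856, 0.2734]
orientation: [-1.568, 0.089, -0.088]
force: [-0.4, 0.2, -0.4]
opening: 0.0006
t 5.95 tip tray [-41.4 -90.6] z 87.4 yaw -0.113 tooly [-0.001  0.001 -1.   ] F [-0.4  0.2 -0.4] q6 -0.16
```

View pics/side_3.png

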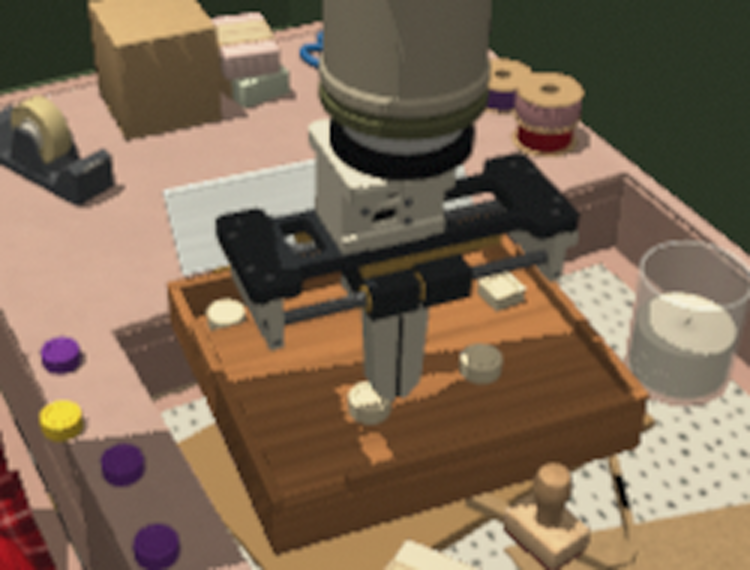

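View pics/top_3.png

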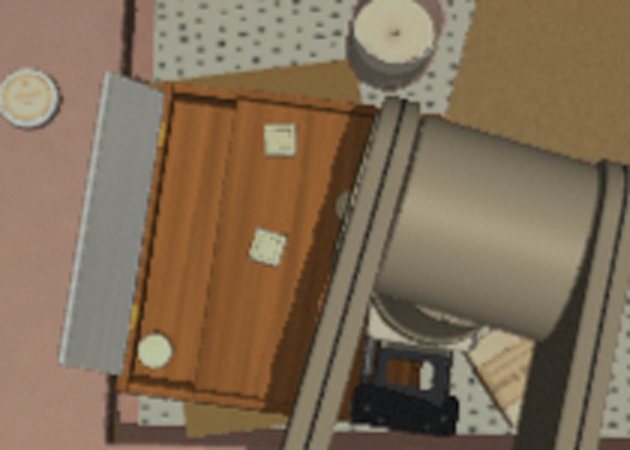

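```bash
python3 -m inch '[{"x":0,"y":20,"z":0,"twist":0},{"x":0,"y":18,"z":0,"twist":0},{"x":0,"y":6,"z":0,"twist":0},{"x":0,"y":0,"z":0,"twist":0},{"x":0,"y":0,"z":4,"twist":0},{"x":0,"y":0,"z":6,"twist":0},{"x":0,"y":0,"z":8,"twist":0},{"x":0,"y":0,"z":8,"twist":0}]'
python3 st.py
python3 -m inch '[{"x":0,"y":0,"z":9,"twist":0},{"x":0,"y":0,"z":9,"twist":0},{"x":0,"y":0,"z":9,"twist":0},{"x":0,"y":0,"z":9,"twist":0},{"x":0,"y":0,"z":9,"twist":0},{"x":0,"y":0,"z":9,"twist":0},{"x":0,"y":0,"z":9,"twist":0},{"x":0,"y":0,"z":9,"twist":0}]'
python3 st.py; python3 pic.py 4 side
```

```text
t: 6.85
tool_pos: [0.5051, -0.0594, 0.2304]
orientation: [-1.569, 0.087, -0.089]
force: [0.4, -0.3, 0.0]
opening: 0.0004
t 6.85 tip tray [-40.5 -64.3] z 44.4 yaw -0.112 tooly [ 0.001 -0.    -1.   ] F [ 0.4 -0.3  0. ] q6 -0.11
t: 7.65
tool_pos: [0.5128, 0.0121, 0.2297]
orientation: [-1.569, 0.088, -0.088]
force: [-0.7, -0.2, -0.1]
opening: 0.0005
t 7.65 tip tray [-41.    7.7] z 43.7 yaw -0.112 tooly [-0.  0. -1.] F [-0.7 -0.2 -0.1] q6 0.04
```

View pics/side_4.png

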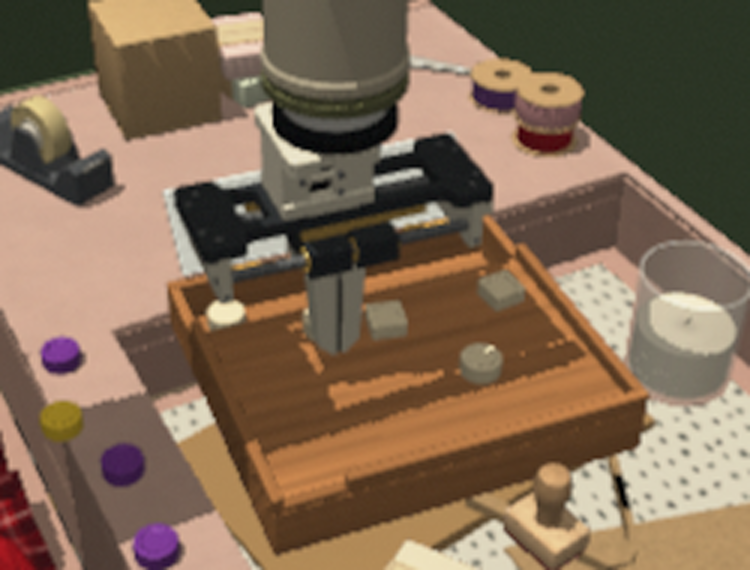

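```bash
python3 -m inch '[{"x":0,"y":0,"z":9,"twist":0},{"x":0,"y":0,"z":9,"twist":0},{"x":0,"y":0,"z":8,"twist":0},{"x":0,"y":0,"z":8,"twist":0},{"x":0,"y":0,"z":8,"twist":0},{"x":0,"y":0,"z":8,"twist":0},{"x":0,"y":0,"z":0,"twist":0},{"x":0,"y":-20,"z":0,"twist":0},{"x":0,"y":-25,"z":-5,"twist":0},{"x":22,"y":0,"z":-40,"twist":0},{"x":24,"y":0,"z":-40,"twist":0},{"x":24,"y":0,"z":-40,"twist":0}]'
python3 -m inch '[{"x":14,"y":0,"z":-15,"twist":0},{"x":0,"y":0,"z":0,"twist":0},{"x":0,"y":0,"z":0,"twist":0}]'
python3 st.py; python3 pic.py 5
```

```text
t: 8.9
tool_pos: [0.5745, -0.0724, 0.2753]
orientation: [-1.569, 0.086, -0.088]
force: [0.6, 1.5, 0.2]
opening: 0.0007
t: 9.2
tool_pos: [0.586, -0.0876, 0.2743]
orientation: [-1.569, 0.09, -0.088]
force: [-0.3, 1.3, -0.9]
opening: 0.0004
t 9.2 tip tray [ 42.6 -83.2] z 88.3 yaw -0.113 tooly [-0.001  0.    -1.   ] F [-0.3  1.3 -0.9] q6 -0.12
```

View pics/side_5.png

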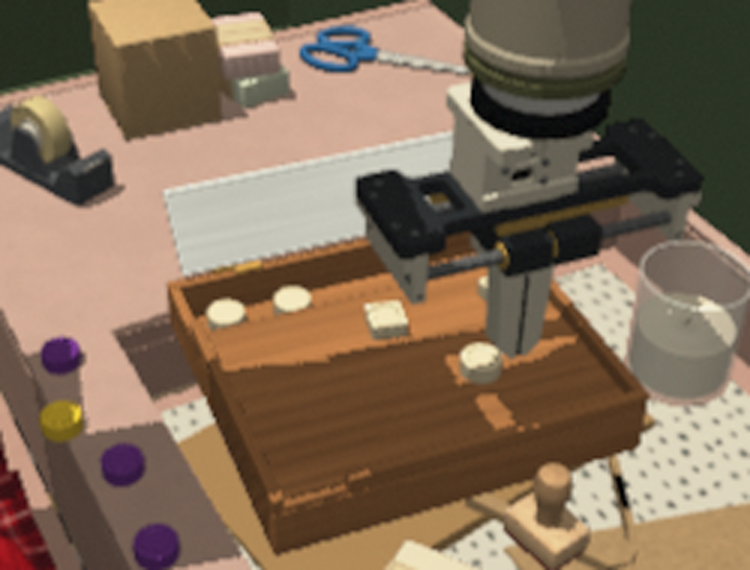

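View pics/top_5.png

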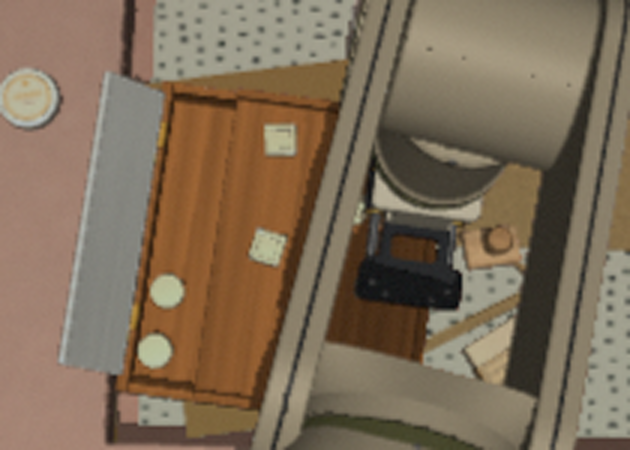

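```bash
python3 -m inch '[{"x":0,"y":20,"z":0,"twist":0},{"x":0,"y":18,"z":0,"twist":0},{"x":0,"y":6,"z":0,"twist":0},{"x":0,"y":0,"z":0,"twist":0},{"x":0,"y":0,"z":4,"twist":0},{"x":0,"y":0,"z":6,"twist":0},{"x":0,"y":0,"z":8,"twist":0},{"x":0,"y":0,"z":8,"twist":0}]'
python3 st.py
python3 -m inch '[{"x":0,"y":0,"z":9,"twist":0},{"x":0,"y":0,"z":9,"twist":0},{"x":0,"y":0,"z":9,"twist":0},{"x":0,"y":0,"z":9,"twist":0},{"x":0,"y":0,"z":9,"twist":0},{"x":0,"y":0,"z":9,"twist":0},{"x":0,"y":0,"z":9,"twist":0}]'
python3 st.py; python3 pic.py 6 side
```

```text
t: 10.1
tool_pos: [0.5894, -0.0608, 0.2315]
orientation: [-1.569, 0.087, -0.089]
force: [-0.4, -0.6, 0.2]
opening: 0.0004
t 10.1 tip tray [ 43.5 -56.3] z 45.5 yaw -0.112 tooly [ 0.001 -0.    -1.   ] F [-0.4 -0.6  0.2] q6 -0.08
t: 10.8
tool_pos: [0.5962, 0.0018, 0.2307]
orientation: [-1.569, 0.088, -0.088]
force: [0.6, -0.3, 0.2]
opening: 0.0005
t 10.8 tip tray [43.   6.7] z 44.7 yaw -0.112 tooly [-0.  0. -1.] F [ 0.6 -0.3  0.2] q6 0.03
```

View pics/side_6.png

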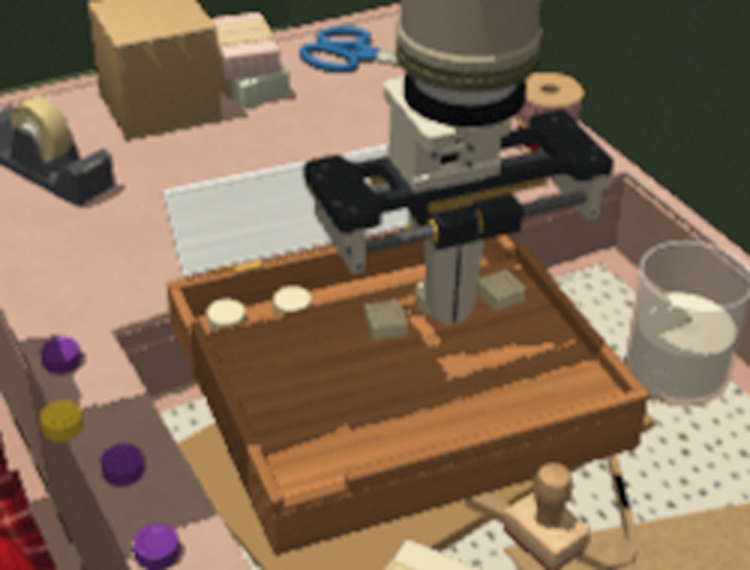

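```bash
python3 -m inch '[{"x":0,"y":0,"z":9,"twist":0},{"x":0,"y":0,"z":9,"twist":0},{"x":0,"y":0,"z":8,"twist":0},{"x":0,"y":0,"z":8,"twist":0},{"x":0,"y":0,"z":8,"twist":0},{"x":0,"y":0,"z":8,"twist":0},{"x":0,"y":0,"z":0,"twist":0},{"x":0,"y":-20,"z":0,"twist":0},{"x":0,"y":-25,"z":-5,"twist":0},{"x":0,"y":-40,"z":-40,"twist":0},{"x":0,"y":-30,"z":-40,"twist":0},{"x":0,"y":0,"z":-40,"twist":0}]'
python3 -m inch '[{"x":0,"y":0,"z":-25,"twist":0},{"x":0,"y":0,"z":0,"twist":0}]'
python3 st.py; python3 pic.py 7
```

```text
t: 12.05
tool_pos: [0.5896, -0.0703, 0.3472]
orientation: [-1.571, 0.08, -0.094]
force: [1.0, -0.2, 0.5]
opening: 0.0006
t: 12.25
tool_pos: [0.585, -0.0971, 0.3415]
orientation: [-1.57, 0.091, -0.091]
force: [-1.0, -0.3, -0.7]
opening: 0.0005
t 12.25 tip tray [ 43.1 -93. ] z 155.5 yaw -0.116 tooly [ 0.001 -0.001 -1.   ] F [-1.  -0.3 -0.7] q6 -0.13
```

View pics/side_7.png

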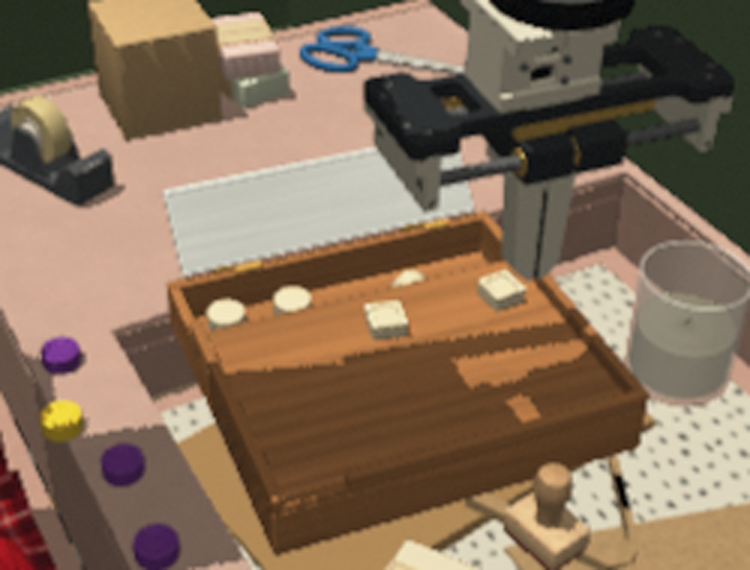

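View pics/top_7.png

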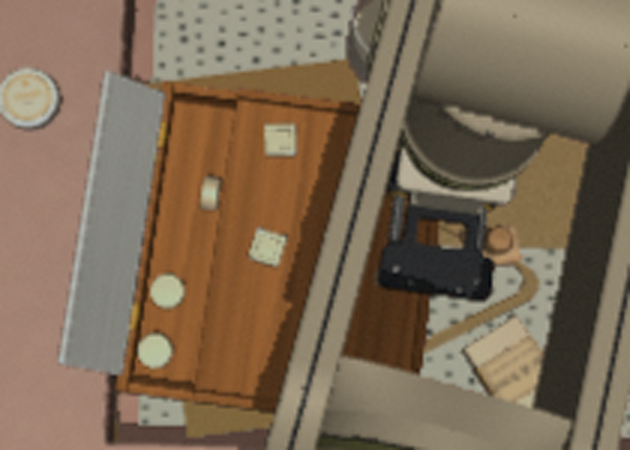

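Run:
```python
from st import *
c=load("top_7.npz")
hsv=cv2.cvtColor(c["color"],cv2.COLOR_RGB2HSV)
m=cv2.inRange(hsv,(15,5,110),(40,110,255)); n,l,st,ce=cv2.connectedComponentsWithStats(m)
P=cloud(c)
for i in range(1,n):
    if st[i,4]>15:
        z=np.median(P[l==i][:,2]); w=px2plane(c,*ce[i],z)*1000; tr=R.T@(w[:2]-o)
        if abs(tr[0])<125 and abs(tr[1])<125:
            print(np.round(ce[i],1),st[i],"z",round(z*1000,1),"zmax",np.round(np.percentile(P[l==i][:,2],[5,95])*1000),"tray",np.round(tr,1))
```

```text
[341.  180.9] [ 312   82   59  199 1359] z 597.2 zmax [577. 609.] tray [-56.4 -19. ]
[372.4 228.7] [ 321   84   94  198 4482] z 600.1 zmax [-77. 615.] tray [-108.   -62.2]
[405.8 124.1] [ 367   89   77   70 3732] z 574.5 zmax [558. 579.] tray [ 32.7 -92. ]
[388.8 161.6] [374 156  31  11 125] z 488.5 zmax [486. 490.] tray [  4.7 -88.5]
[318. 166.] [313 161  11  11 119] z 49.3 zmax [37. 53.] tray [89.5 17.5]
[376.  181.5] [358 170  40  19 210] z 329.1 zmax [109. 335.] tray [  8.6 -92.7]
[294.5 184.2] [292 179   6  11  59] z 30.5 zmax [21. 36.] tray [40.6 68.6]
[313.8 202. ] [308 196  13  13 120] z 49.9 zmax [38. 53.] tray [ 0.4 15.4]
[280.4 216.6] [275 211  12  12 109] z 17.5 zmax [ 6. 21.] tray [-41.5  91.8]
[276.2 236.5] [271 231  12  12 110] z 18.1 zmax [ 7. 22.] tray [-91.1  94.6]
```

Round 3 stands on edge in the trough at tray (41,68) with its top at about 35 mm, which is allowed and below the cover. The squares have not moved. Next is the cover: I'll go over and behind it.

```bash
python3 -m inch '[{"x":-5,"y":0,"z":30,"twist":0},{"x":-5,"y":0,"z":40,"twist":0},{"x":-6,"y":0,"z":40,"twist":0},{"x":-6,"y":0,"z":40,"twist":0},{"x":-6,"y":0,"z":40,"twist":0},{"x":-5,"y":0,"z":40,"twist":0},{"x":-5,"y":0,"z":40,"twist":0},{"x":-5,"y":0,"z":20,"twist":0},{"x":0,"y":0,"z":0,"twist":0},{"x":0,"y":0,"z":0,"twist":0}]'
python3 st.py; python3 pic.py 8
```

```text
t: 13.35
tool_pos: [0.5746, 0.2005, 0.3407]
orientation: [-1.569, 0.086, -0.085]
force: [-0.8, -0.3, 0.7]
opening: 0.0004
t 13.35 tip tray [ -0.7 201.7] z 154.7 yaw -0.109 tooly [-0.001 -0.    -1.   ] F [-0.8 -0.3  0.7] q6 0.36
```

View pics/side_8.png

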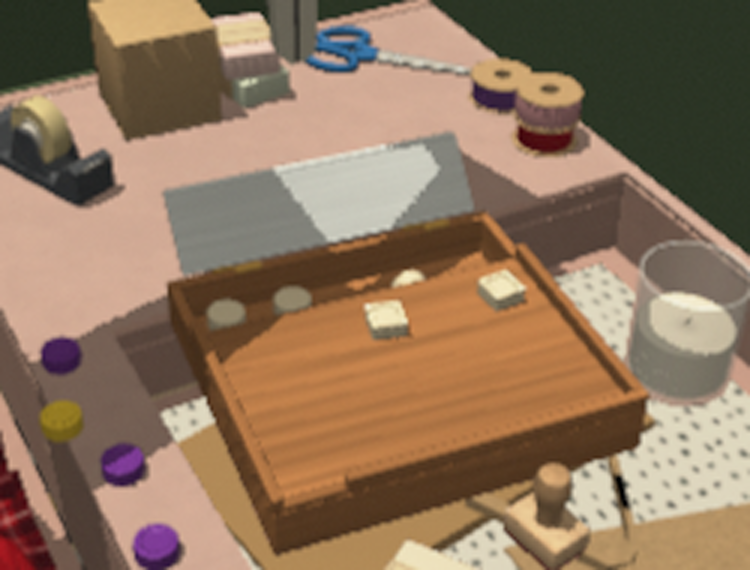

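View pics/top_8.png

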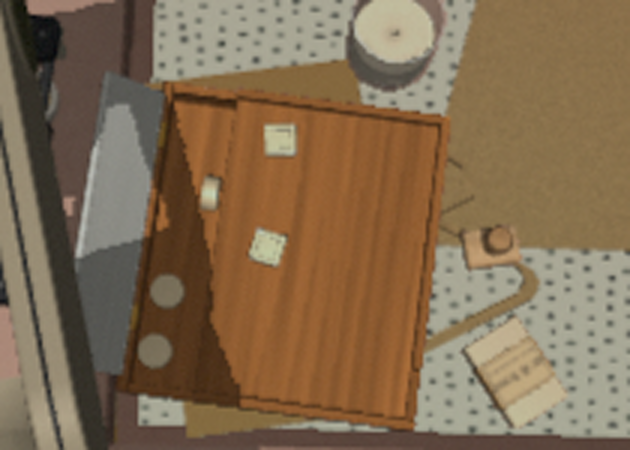

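```bash
python3 -m inch '[{"x":0,"y":25,"z":0,"twist":0},{"x":0,"y":30,"z":0,"twist":0},{"x":0,"y":26,"z":0,"twist":0},{"x":0,"y":0,"z":0,"twist":0},{"x":0,"y":0,"z":-10,"twist":0},{"x":0,"y":0,"z":-10,"twist":0},{"x":0,"y":0,"z":-8,"twist":0},{"x":0,"y":0,"z":-8,"twist":0},{"x":0,"y":0,"z":-8,"twist":0},{"x":0,"y":0,"z":-8,"twist":0},{"x":0,"y":0,"z":-8,"twist":0}]'
python3 st.py; python3 pic.py 9 side
```

```text
t: 14.55
tool_pos: [0.5683, 0.1388, 0.2601]
orientation: [-1.569, 0.088, -0.088]
force: [-0.1, 0.8, 0.7]
opening: 0.0003
t 14.55 tip tray [ -0.  139.8] z 74.1 yaw -0.112 tooly [-0. -0. -1.] F [-0.1  0.8  0.7] q6 0.26
```

View pics/side_9.png

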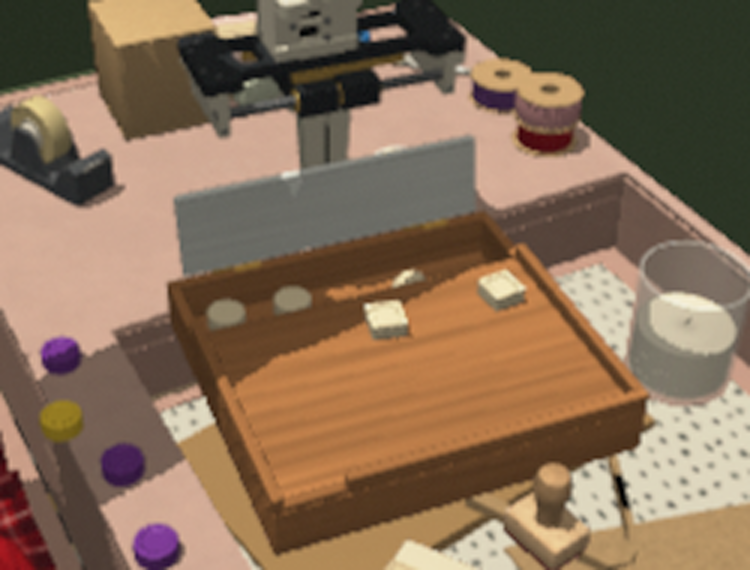

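The finger is raising the cover from behind. I'll keep pushing past upright, then lift clear.

```bash
python3 -m inch '[{"x":0,"y":0,"z":-7,"twist":0},{"x":0,"y":0,"z":-7,"twist":0},{"x":0,"y":0,"z":-7,"twist":0},{"x":0,"y":0,"z":-7,"twist":0},{"x":0,"y":0,"z":-7,"twist":0},{"x":0,"y":0,"z":-5,"twist":0},{"x":0,"y":0,"z":0,"twist":0}]'
python3 st.py; python3 pic.py 10 side
```

```text
t: 15.3
tool_pos: [0.564, 0.0991, 0.2601]
orientation: [-1.569, 0.089, -0.089]
force: [-0.0, -0.1, -0.6]
opening: 0.0002
t 15.3 tip tray [ 0.1 99.8] z 74.1 yaw -0.113 tooly [-0. -0. -1.] F [-0.  -0.1 -0.6] q6 0.2
```

View pics/side_10.png

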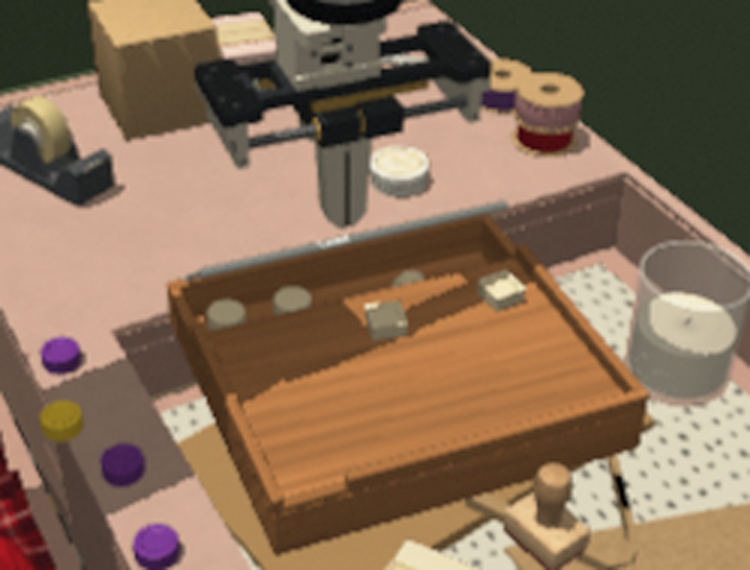

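Here the cover is edge-on at about (345,240), falling inward. I'll lift away and wait.

```bash
python3 -m inch '[{"x":0,"y":-20,"z":0,"twist":0},{"x":0,"y":-30,"z":0,"twist":0},{"x":0,"y":-40,"z":20,"twist":0},{"x":0,"y":-40,"z":40,"twist":0},{"x":0,"y":-20,"z":40,"twist":0},{"x":0,"y":0,"z":40,"twist":0},{"x":0,"y":0,"z":40,"twist":0},{"x":0,"y":0,"z":0,"twist":0},{"x":0,"y":0,"z":0,"twist":0},{"x":0,"y":0,"z":0,"twist":0},{"x":0,"y":0,"z":0,"twist":0},{"x":0,"y":0,"z":0,"twist":0}]'
python3 st.py; python3 pic.py 11
python3 - <<'E'
from st import *
c=load("top_11.npz");P=cloud(c)*1000
q=(P[...,:2]-o)@R
for y in (66,75,85,95,105):
    m=(abs(q[...,0])<105)&(abs(q[...,1]-y)<4)&(P[...,2]<120); print(y,m.sum(),np.round(np.percentile(P[m][:,2],[10,50,90]),1))
E
```

```text
t: 16.55
tool_pos: [0.5837, 0.2731, 0.4056]
orientation: [-1.569, 0.089, -0.089]
force: [-0.5, -0.2, -0.4]
opening: 0.0005
t 16.55 tip tray [  0.4 275. ] z 219.6 yaw -0.113 tooly [ 0. -0. -1.] F [-0.5 -0.2 -0.4] q6 0.47
66 287 [39.2 41.9 44.3]
75 280 [39.5 42.  44.9]
85 286 [39.5 41.9 44.1]
95 286 [39.4 41.8 44.5]
105 286 [39.3 42.2 44.9]
```

View pics/side_11.png

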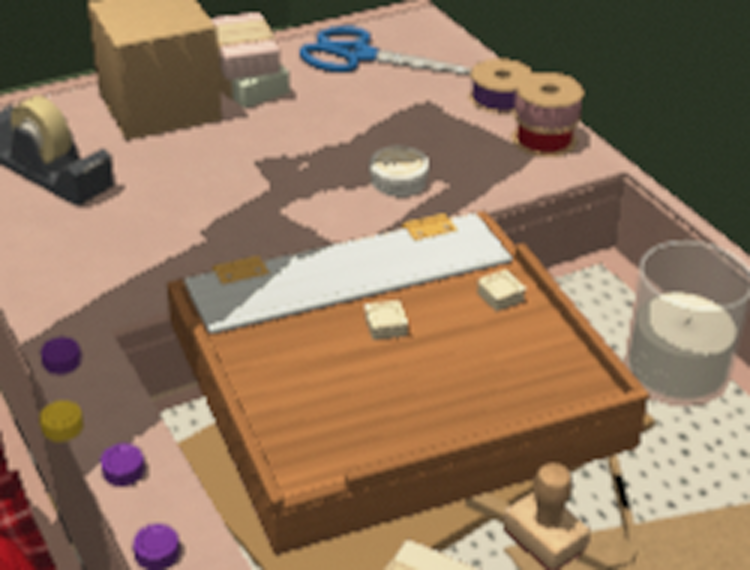

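View pics/top_11.png

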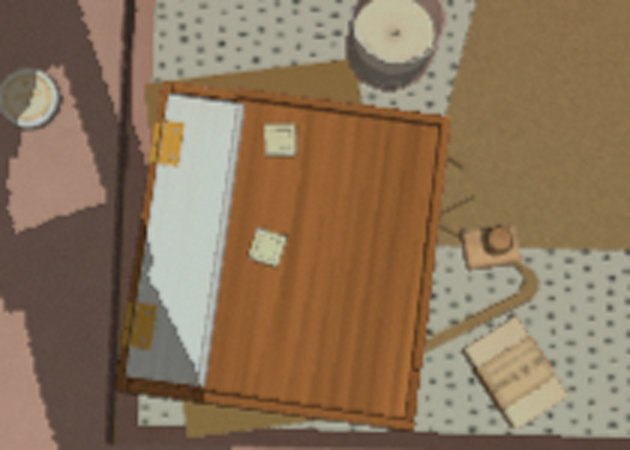

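The cover lies flat, with a constant height of 42 mm from hinge to edge. The squares and the things beside the tray are where they were, and the arm is clear.

```bash
python3 -c "from plant import robot; print(robot.close_job())"
```

```text
the job is handed in; nothing more can be done
None
```

The job is done and handed in at about 16.7 s. I swept the three round tablets one by one into the trough with the closed fingertips. I then pushed the cover from behind past upright, and it sank shut.

**Tablets:** Just before the cover closed, two rounds lay flat in the trough at tray (-91,95) and (-41,92) mm. The third stood on edge at about (41,68), with its top at about 35 mm, below the cover. Once the cover was shut, the rounds could no longer be seen.

**Squares and cover:** The squares measured (90,17) and (0,15) mm before the cover moved and looked unmoved in the last pictures. The cover measured level, about 42 mm high all the way from hinge to edge.

**Things beside the tray:** The stamp, tin, candle and soap bar looked unmoved in the last pictures. I judged that by eye, without measuring.

**Disagreements:**
- The two cameras differed by about 5 mm in y on the tablets.
- The tray corner fit had residuals of up to 7 mm at one corner.
- The first move call was refused because its rows left out fields, so it moved nothing.

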